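# Compare a cast resin test block with the reference in a press-to-read colour comparator

### The job

Check the amber test block for colour against the clear one: stand the clear reference block upright and square on the comparator's bare pedestal (the left lane seen from the robot) and let go of it, then take the amber block, lower it into the nest of the right lane, gently press its spring plunger nearly all the way down, where the reading is taken, and finish while still gripping the amber block and holding it down there, upright and square in the light path. Grip both blocks by their frosted faces only, let nothing touch the polished faces, which must face lamp and photocell, and leave the green block, the cup, the bottle and the pattern disc alone.

Things in the scene. Friction and masses are not known exactly. Their poses are not given: they have to be found in the camera images.
- reference: Reference block of water-clear resin, standing in one of the three pockets of the wooden stand; 20 mm (own x) by 24 mm (own y) by 80 mm tall, 46 g. Origin: centre of its underside, z up. Polished see-through faces look along own +-x; frosted matt white faces along own +-y (24 mm apart, 14 to 78 mm above the underside). The lowest 14 mm are a matt foot. A half turn about z makes no difference.
- sample: Test block of amber resin to be checked, standing in one of the three pockets of the stand; 20 mm (own x) by 24 mm (own y) by 80 mm tall, 46 g. Origin: centre of its underside, z up. Polished see-through faces look along own +-x; frosted matt white faces along own +-y (24 mm apart, 14 to 78 mm above the underside). The lowest 14 mm are a matt foot. A half turn about z makes no difference.
- spare: Green resin block in the remaining pocket; it stays there. Otherwise the same as the others; 20 mm (own x) by 24 mm (own y) by 80 mm tall, 46 g. Origin: centre of its underside, z up. Polished see-through faces look along own +-x; frosted matt white faces along own +-y (24 mm apart, 14 to 78 mm above the underside). The lowest 14 mm are a matt foot. A half turn about z makes no difference.
- sample_frosted: The two frosted faces of the amber block (same frame as sample); the only place to grip it.
- sample_polished: The two polished faces of the amber block, from 14 to 78 mm above its underside (same frame as sample); nothing may touch them.
- reference_polished: The two polished faces of the clear block (same frame as reference); nothing may touch them.
- stand: Fixed wooden stand, 175 mm (own x) by 52 mm (own y) by 20 mm high; origin: centre of its underside. Three pockets along own x at -55, 0 and +55 mm, 24 by 28 mm, 12 mm deep (floor 8 mm above the worktop). The blocks' axes are parallel to the stand's; which block is in which pocket varies.
- comparator: Fixed colour comparator, 152 (own x) by 192 (own y) by 80 mm high; origin: centre of its underside. Black lamp house at own +x (far), two black photocell barrels on brackets at own -x, between them a slot along own y, own x -20 to +19 mm, open above and at both ends. Light paths cross it along own x, 64 mm above the worktop: reference lane at own y +45 mm, sample lane at -45 mm.
- reference_seat (a point): Centre of the top of the bare pedestal in the reference lane: a table 22 mm (x) by 26 mm (y) of aluminium on a slim post, its top 40 mm above the worktop. Axes as the comparator's.
- sample_axis (a point): Point on the axis of the sample lane's plunger, fixed to the comparator, 46 mm above the worktop: where the nest's floor is while the plunger is up. Axes as the comparator's.
- nest_floor (a point): Centre of the nest's floor on top of the spring plunger; it moves down with it. The nest is a brass table 22 mm (x) by 40 mm (y), open along x, with a 5 mm high cheek at each end in y, 32 mm apart inside. Axes as the comparator's.
- plunger (a joint): Travel of the spring plunger in m: 0 up, 0.008 pressed down onto its stop; the comparator reads from 0.005. The spring pushes up with about 1.8 N at the top and 5.4 N at the stop, so that a block let go of rises out of the light path.
- mixing_cup: Bystander: green mixing cup, 62 mm across, 56 mm tall, origin under its centre.
- bottle: Bystander: white resin bottle with a blue cap, 54 mm across, 118 mm tall, origin under its centre.
- master_pad: Bystander: flat white pattern disc with a blue part on it, 61 mm across, 12 mm high, origin under its centre.
Not all that is in view belongs to the job. Leave any purple or red look-alike of the reference alone.

How it is judged:
By the outcome, as a careful person would: the job done as asked, in the order asked, and still so for the second after the job is handed in, while the arm keeps its last pose, push and grip.
It also fails if it takes over 51 s, if anything falls off the work surface, if the arm or the gripper's body presses on something with over 40 N, if the wrist force passes 120 N, or if a joint passes its speed limit or range.

### The arm

A 6-joint arm with a two-finger parallel gripper is mounted at the origin on a cart in front of the work surface, level with it; the furniture and walls round the work are solid. World frame = base frame: x ahead of the robot, y to its left, z up, the work surface at z = 0. Lengths are in mm, angles in rad, forces in N, time in s.
With the tool pointing down it reaches from about 350 to 800 mm from the base axis. Payload 7.3 kg.
Tool frame: the origin (TCP) lies between the finger pads; the fingertips stand robot.tcp_to_tips ahead of it and the grasp point (between the pads) lies 8 mm behind it (robot.tcp_to_tips is the distance from the TCP to the fingertips, in mm); z points along the fingers, y is the direction in which the jaws open and shut (so a half turn about z gives the same grasp; the last joint's range is limited). The gripper opens to 85 mm and grips with 20 to 120 N. Pads are 22 mm wide; open, the fingers measure 114 mm over their backs; the gripper's body (76 mm by 85 mm) begins 54 mm behind the grasp point. The pads swing forward as they close: fully open they stand 13 mm farther back than shut.
Start: joints at [-1.414, 0.342, 1.524, -0, 1.275, -0.146], TCP at [156.574, -501.127, 242.322] pointing down, gripper open.
Joint ranges: [-2.53, 2.53], [-0.77, 2.02], [0.04, 2.7], [-1, 4.14], [0.28, 2.66], [-3.11, 3.11]. Speed limits (rad/s): [2.57, 2.57, 3.14, 3.14, 3.14, 3.14].

### API

Orientations are given as a unit quaternion [w, x, y, z].
In Python, from station import robot gives the robot as it stands.
- The arm moves only by the tool servo_tool, never from a script. Its arguments are lists of equal length, an entry for each row: "xyz": the shift along the world's x, y, z in mm, a list of three; "roll": the turn about the world's z in rad. A call has 1 to 8 rows; each row is the pose to reach, as a shift and turn from the pose commanded when the call began; what a row does not reach only later rows make up. A row lasts 1/12 s, in which the tool goes at most 41.7 mm and 7.16 degrees, less where a joint would pass 70% of its speed; a pose out of reach is approached as far as the arm can. A call with a gripper value outside its range is refused whole. "hand" is the opening in per cent of the stroke, from 0 (shut) to 100 (fully open), set as the call begins (left out, the last holds). The fingers move at their own pace and stop on an object; "force" is the grip in N (left out, the last holds). Time passes only in rows, so rows that repeat a pose let the fingers close. It gives the time, the measured TCP pose, the force and the opening at its end, in the units of the state.
- robot.read_state(): the state, without advancing time (a new reading comes with each control period).
- robot.camera(name): name is "scene" or "top" or "wrist"; returns the picture (420x560x3 uint8, blue, green, red); there is no depth.
- robot.get_calibration(name): a dict with "fx", "fy", "cx", "cy" (pixels), "pose" (4x4, takes a point from camera to world coordinates). Camera axes: x right, y down, z forward; pixel columns grow to the right and rows downward; lengths in mm; the calibration is good to about 2 mm. A picture is of the moment at which its call begins: read the wrist's pose just before it. get_calibration takes no time and is no camera call; for the wrist camera it gives the pose at the moment of the call.
- robot.hand_in(): hands the job in, once; it reports no verdict.
The state is a dict: "time_s": time; "qpos": joint angles; "joint_velocities": joint speeds; "joint_efforts": joint torques, N m; "tool_pos": TCP position; "orientation": TCP orientation; "wrist_force": force on the tool from outside, world axes, zero at the start; "moment": the same for the moment, N m; "gripper_width": finger opening in mm.
Only numpy, scipy, OpenCV 4.12 (cv2) and the standard library are available. Lean on these libraries where they do the work, as an engineer would, in place of code of your own. Each camera call takes 0.05 s, during which the arm holds its last target. There are 200 camera calls.

## Working session

There is one attempt and no reset: what is moved stays moved. The work goes in short steps, Python scripts to look and compute and a tool call to move; the robot and the scene stay as the last step left them, time stands still between calls to the robot, and variables do not carry over. Pictures are saved under pics/ and viewed, about 8 in all and at most 12, crops included, and the job is handed in when it is done.

Besides the shell and the picture viewer there is one more tool, called after "Call:" by a JSON object that holds its "name" and its "arguments". servo_tool: Moves the arm, as the interface text tells. Its arguments: {"type":"object","properties":{"xyz":{"type":"array"},"roll":{"type":"array"},"hand":{"type":"number"},"force":{"type":"number"}},"required":["xyz","roll"]}

```bash
mkdir -p pics; ls
cat > h.py <<'E'
import numpy as np, cv2
from station import robot
def snap(name,fn):
    im=robot.camera(name); cv2.imwrite('pics/'+fn,im); return im
def ray(name,px,z,cal=None):
    c=cal or robot.get_calibration(name); T=np.array(c['pose'])
    d=T[:3,:3]@np.array([(px[0]-c['cx'])/c['fx'],(px[1]-c['cy'])/c['fy'],1]); o=T[:3,3]
    return o+d*(z-o[2])/d[2]
def proj(name,P,cal=None):
    c=cal or robot.get_calibration(name); T=np.array(c['pose'])
    p=T[:3,:3].T@(np.array(P,float)-T[:3,3]); return np.array([c['cx']+c['fx']*p[0]/p[2],c['cy']+c['fy']*p[1]/p[2]])
E
python3 - <<'E'
from h import *
a=snap('top','top.png');b=snap('scene','scene.png')
for n in('top','scene','wrist'):
    c=robot.get_calibration(n);print(n,c['fx'],c['cx'],c['cy'],np.round(np.array(c['pose']),3).tolist())
s=robot.read_state();print(s);print(robot.tcp_to_tips)
E
```

```text
pics
top 405.95767030933285 283.3586746814096 210.8629859742086 [[-0.028, -0.989, 0.142, 384.946], [-0.999, 0.024, -0.03, -16.082], [0.026, -0.143, -0.989, 1088.646], [0.0, 0.0, 0.0, 1.0]]
scene 440.3441073272864 284.1458490157445 210.168981815827 [[-0.695, -0.412, 0.59, -26.82], [-0.719, 0.373, -0.586, 557.08], [0.021, -0.831, -0.556, 604.209], [0.0, 0.0, 0.0, 1.0]]
wrist 298.587656871171 282.92641937428414 211.82620622777978 [[0.298, -0.913, -0.279, 226.965], [-0.954, -0.286, -0.086, -477.905], [-0.001, 0.292, -0.957, 373.545], [0.0, 0.0, 0.0, 1.0]]
{'time_s': 0.1, 'qpos': array([-1.41403647e+00,  3.42673773e-01,  1.52489547e+00, -1.02197203e-05,
        1.27541707e+00, -1.45986885e-01]), 'joint_velocities': array([-0.00022175, -0.00084881, -0.003173  , -0.00027194,  0.00128846,
        0.00112588]), 'joint_efforts': array([ 2.03658070e-03, -4.34448373e+01, -2.46490538e+01, -1.52858847e-04,
        4.75286346e-03,  1.24928718e-05]), 'tool_pos': array([ 156.49717752, -500.78085175,  241.69377721]), 'orientation': array([-6.96793853e-04,  9.88564447e-01,  1.50797379e-01, -8.64090205e-06]), 'wrist_force': array([ 0.59289784, -0.16869283, -0.11435112]), 'moment': array([ 0.026667  , -0.02267398, -0.06452443]), 'gripper_width': 85.68543619928525}
11.0
```

View pics/top.png

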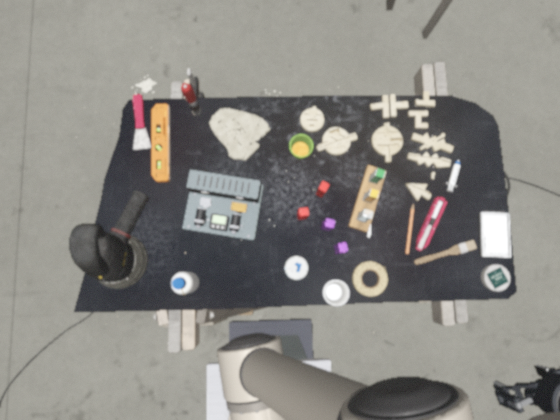

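View pics/scene.png

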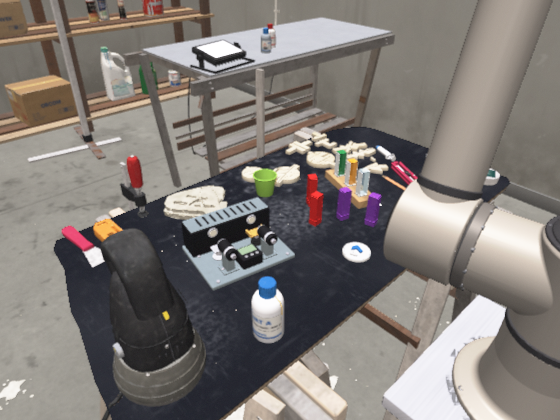

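The top view shows the stand at about (367,197). The clear block is at (366,215), nearest the robot, amber is at (374,194) and green at (379,174). The red blocks (323,187), (304,213) and purple ones (330,223), (342,247) are look-alikes, so I leave them alone. The clear block in the stand pocket fits the description. The comparator is at (222,204). I'll enlarge both areas to confirm.

Run:
```python
from h import *
a=cv2.imread('pics/top.png')
c1=cv2.resize(a[155:245,340:400],None,fx=6,fy=6,interpolation=cv2.INTER_CUBIC)
c2=cv2.resize(a[155:245,175:275],None,fx=4.3,fy=6,interpolation=cv2.INTER_CUBIC)
c2=cv2.resize(a[165:240,178:268],None,fx=4.8,fy=4.8,interpolation=cv2.INTER_CUBIC)
H=540; o=np.zeros((H,360+432,3),np.uint8); o[:540,:360]=c1; o[:360,360:792]=c2
cv2.imwrite('pics/crop1.png',o)
```

```text
(no output)
```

View pics/crop1.png

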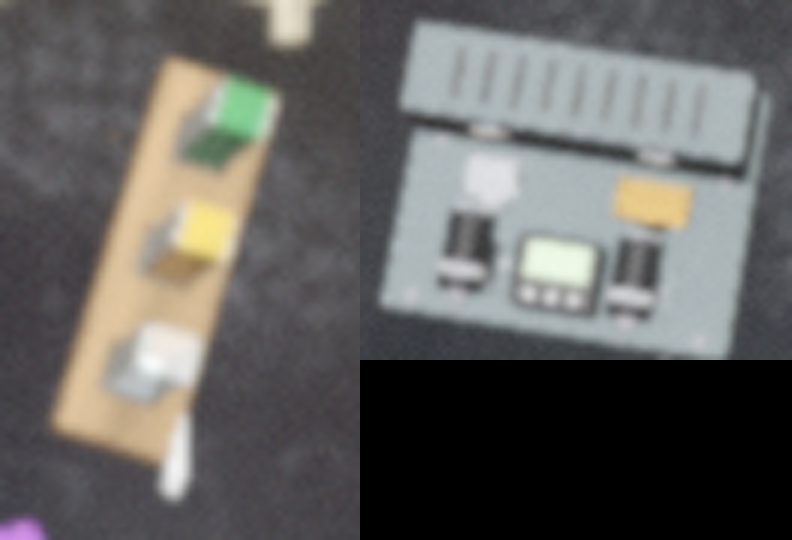

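Confirmed: the clear block is in the pocket nearest the robot, amber in the middle, green farthest. The bare pedestal is at crop (490,178), on the left, and the brass nest at crop (652,202), on the right.

Run:
```python
from h import *
f=lambda p,z:ray('top',(p[0]/6+340-.4,p[1]/6+155-.4),z)
g=lambda p,z:ray('top',((p[0]-360)/4.8+178-.4,p[1]/4.8+165-.4),z)
s=np.array([f(p,20) for p in [(165,57),(280,93),(165,465),(50,425)]]);print(s.round(1));
print('stand c',s.mean(0)); 
d=(s[0]+s[1]-s[2]-s[3])/2;print(np.hypot(*d[:2]),'yaw long',np.degrees(np.arctan2(d[1],d[0])))
for n,p in dict(clear=(168,355),amber=(206,232),green=(243,108)).items(): print(n,f(p,88).round(1))
q=np.array([g(p,80) for p in [(418,20),(755,75),(742,180),(400,108)]]);print(q.round(1))
P=g((491,180),40);N=g((652,203),50);print(P,N)
d=P-N;print(np.hypot(*d[:2]),np.degrees(np.arctan2(d[1],d[0]))-90, (P+N)/2)
b=np.array([g(p,4) for p in [(380,305),(730,355)]]);print(b);d=b[0]-b[1];print(np.hypot(*d[:2]),np.degrees(np.arctan2(d[1],d[0]))-90)
d=q[0]-q[1];print(np.degrees(np.arctan2(d[1],d[0]))-90)
```

```text
[[ 661.3 -279.8   20. ]
 [ 643.4 -331.3   20. ]
 [ 476.  -269.2   20. ]
 [ 495.  -219.    20. ]]
stand c [ 568.9176812  -274.82208019   20.        ]
177.82601271162324 yaw long -20.228452330256275
clear [ 516.1 -257.    88. ]
amber [ 567.8 -276.1   88. ]
green [ 620.8 -295.    88. ]
[[643.1 187.7  80. ]
 [609.5  10.7  80. ]
 [553.5  18.6  80. ]
 [596.  196.9  80. ]]
[563.3918778  156.00275247  40.        ] [547.11984389  68.20131931  50.        ]
89.29653270269317 -10.499369202851355 [555.25586085 112.10203589  45.        ]
[[500.57084361 223.28996692   4.        ]
 [467.7540328   29.72342453   4.        ]]
196.32867697801396 -9.622295024990876
-10.736371215079899
```

Call:
{"name": "servo_tool", "arguments": {"xyz": [[180,122,0],[360,244,-20],[360,244,-20],[360,244,-20],[360,244,-20],[360,244,-20],[360,244,-20],[360,244,-20]], "roll": [-0.1,-0.2,-0.3,-0.4,-0.5,-0.6,-0.655,-0.655], "hand": 55}}

```text
time_s: 0.77
tool_pos: [433.5, -312.7, 227.2]
orientation: [-0.0, 0.984, -0.177, -0.0]
wrist_force: [0.7, -1.3, -0.3]
gripper_width: 46.8
```

Call:
{"name": "servo_tool", "arguments": {"xyz": [[90,61,-10],[90,61,-10],[90,61,-10],[90,61,-10],[90,61,-10],[90,61,-10],[90,61,-10]], "roll": [0,0,0,0,0,0,0]}}

```text
time_s: 1.35
tool_pos: [521.3, -254.1, 217.5]
orientation: [0.0, 0.984, -0.176, -0.0]
wrist_force: [0.8, 0.4, -0.0]
gripper_width: 46.8
```

Run:
```python
from h import *
import pickle
c=robot.get_calibration('wrist');im=snap('wrist','w1.png');pickle.dump(c,open('w1.pkl','wb'))
cv2.imwrite('pics/w1b.png',cv2.resize(im,None,fx=1.42,fy=1.42,interpolation=cv2.INTER_CUBIC))
print(robot.read_state()['tool_pos'],np.round(c['pose'],3).tolist())
```

```text
[ 521.27172631 -254.28323423  217.64613493] [[-0.346, -0.897, -0.274, 590.567], [-0.938, 0.331, 0.101, -279.057], [0.001, 0.292, -0.956, 349.308], [0.0, 0.0, 0.0, 1.0]]
```

View pics/w1b.png

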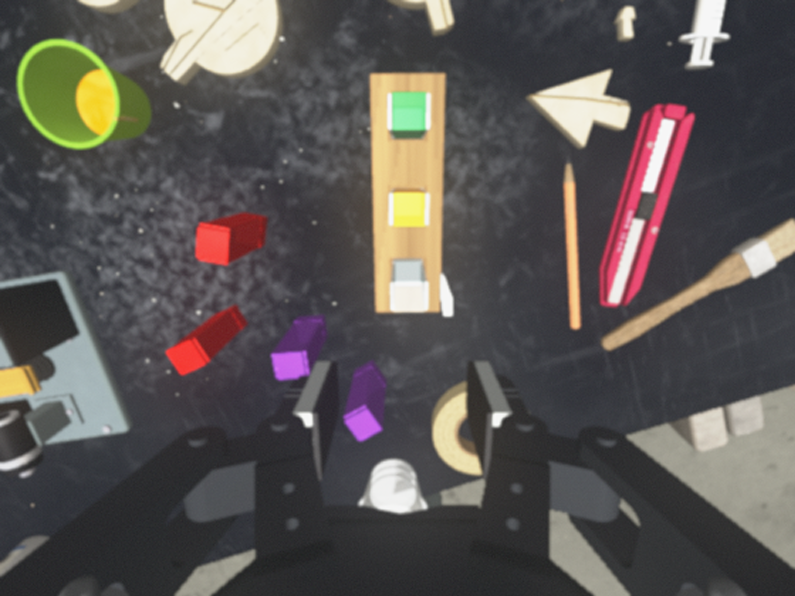

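Run:
```python
from h import *
import pickle
c=pickle.load(open('w1.pkl','rb'))
f=lambda p,z:ray('wrist',(p[0]/1.42,p[1]/1.42),z,c)
for n,p in dict(clear=(409,297),amber=(409,209),green=(410,109)).items(): print(n,f(p,88).round(1))
s=np.array([f(p,20) for p in [(370,73),(446,73),(442,312),(375,312)]]);print(s.round(1),s.mean(0))
d=(s[0]+s[1]-s[2]-s[3])/2;print(np.hypot(*d[:2]),np.degrees(np.arctan2(d[1],d[0])))
d=f((410,109),88)-f((409,297),88);print(np.hypot(*d[:2]),np.degrees(np.arctan2(d[1],d[0])))
```

```text
clear [ 516.4 -256.8   88. ]
amber [ 568.6 -275.8   88. ]
green [ 620.6 -295.3   88. ]
[[ 659.7 -281.2   20. ]
 [ 641.4 -330.9   20. ]
 [ 475.8 -272.    20. ]
 [ 494.8 -220.6   20. ]] [ 567.90318363 -276.17772375   20.        ]
175.75779548237486 -19.871267145290226
110.9925330120371 -20.257559982554646
```

Call:
{"name": "servo_tool", "arguments": {"xyz": [[-4.6,-2.6,-25],[-4.6,-2.6,-55],[-4.6,-2.6,-85],[-4.6,-2.6,-105],[-4.6,-2.6,-125],[-4.6,-2.6,-140],[-4.6,-2.6,-155],[-4.6,-2.6,-167.5]], "roll": [0,0,0,0,0,0,0,0]}}

```text
time_s: 2.07
tool_pos: [516.5, -256.9, 49.2]
orientation: [-0.0, 0.984, -0.176, -0.0]
wrist_force: [-0.1, 0.4, -0.3]
gripper_width: 46.7
```

Call:
{"name": "servo_tool", "arguments": {"xyz": [[0,0,0],[0,0,0]], "roll": [0,0]}}

```text
time_s: 2.23
tool_pos: [516.8, -256.6, 50.0]
orientation: [-0.0, 0.984, -0.176, -0.0]
wrist_force: [-0.6, 0.8, -0.1]
gripper_width: 47.4
```

Call:
{"name": "servo_tool", "arguments": {"xyz": [[0,0,0],[0,0,0],[0,0,0],[0,0,0],[0,0,0],[0,0,0],[0,0,0],[0,0,0]], "roll": [0,0,0,0,0,0,0,0], "hand": 15, "force": 25}}

```text
time_s: 2.9
tool_pos: [518.0, -256.6, 51.2]
orientation: [0.001, 0.985, -0.175, 0.001]
wrist_force: [-1.6, -1.6, 5.9]
gripper_width: 23.8
```

Call:
{"name": "servo_tool", "arguments": {"xyz": [[0,0,4],[0,0,12],[0,0,30],[0,0,55],[0,0,80],[0,0,105],[0,0,125],[0,0,125]], "roll": [0,0,0,0,0,0,0,0]}}

```text
time_s: 3.57
tool_pos: [519.5, -256.9, 180.2]
orientation: [0.002, 0.985, -0.175, 0.004]
wrist_force: [1.2, -0.4, 0.0]
gripper_width: 23.4
```

Call:
{"name": "servo_tool", "arguments": {"xyz": [[-3,25,3],[-7,62,8],[-12,100,12],[-16,138,16],[-20,176,20],[-25,214,22],[-30,252,22],[-34,290,22]], "roll": [0.0,0.03,0.06,0.1,0.13,0.16,0.174,0.174]}}

```text
time_s: 4.23
tool_pos: [482.5, 36.0, 196.9]
orientation: [-0.0, 0.996, -0.089, -0.0]
wrist_force: [1.1, 0.7, -1.1]
gripper_width: 24.0
```

Call:
{"name": "servo_tool", "arguments": {"xyz": [[-4,36,0],[-8,64,0],[-10,82,0],[-10,82,0],[-10,82,0],[-10,82,0]], "roll": [0,0,0,0,0,0]}}

```text
time_s: 4.73
tool_pos: [473.5, 115.6, 196.7]
orientation: [0.0, 0.996, -0.089, -0.0]
wrist_force: [0.8, -1.5, -0.5]
gripper_width: 23.8
```

Run:
```python
from h import *
import pickle
c=robot.get_calibration('wrist');im=snap('wrist','w2.png');pickle.dump(c,open('w2.pkl','wb'))
cv2.imwrite('pics/w2b.png',cv2.resize(im,None,fx=1.42,fy=1.42,interpolation=cv2.INTER_CUBIC))
s=robot.read_state();print(s['tool_pos'],s['orientation'],s['gripper_width'],np.round(c['pose'],3).tolist())
```

```text
[473.6047201  115.22171705 196.792701  ] [ 2.08085426e-04  9.95996791e-01 -8.93884506e-02 -2.30979077e-04] 24.165357387711893 [[-0.177, -0.941, -0.288, 546.175], [-0.984, 0.17, 0.051, 103.273], [0.001, 0.292, -0.956, 328.559], [0.0, 0.0, 0.0, 1.0]]
```

View pics/w2b.png

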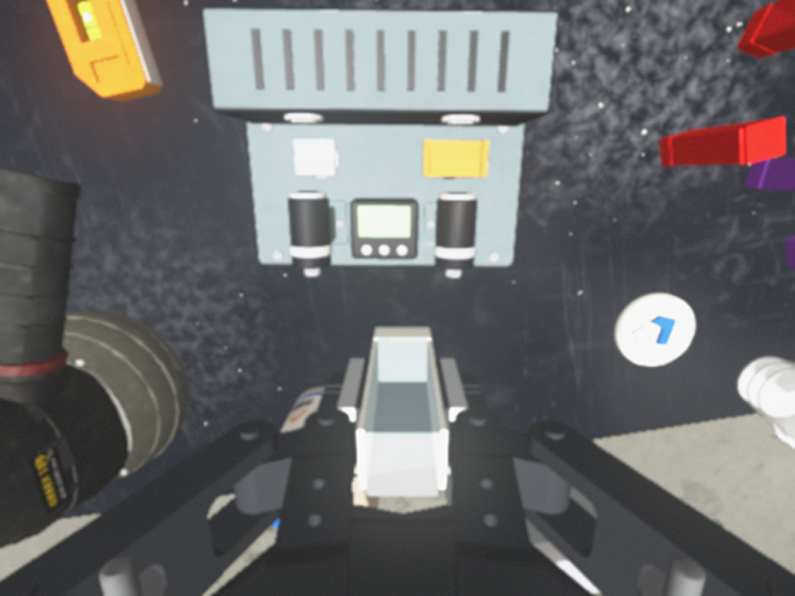

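The wrist view shows the pedestal at about (315,158), the nest at (456,158), and the clear block held straight between the pads. I'll enlarge both spots for a precise fit.

Run:
```python
from h import *
im=cv2.imread('pics/w2.png')
a=cv2.resize(im[75:195,170:370],None,fx=4,fy=4,interpolation=cv2.INTER_CUBIC)  # 800x480
cv2.imwrite('pics/crop2.png',a)
```

```text
(no output)
```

View pics/crop2.png

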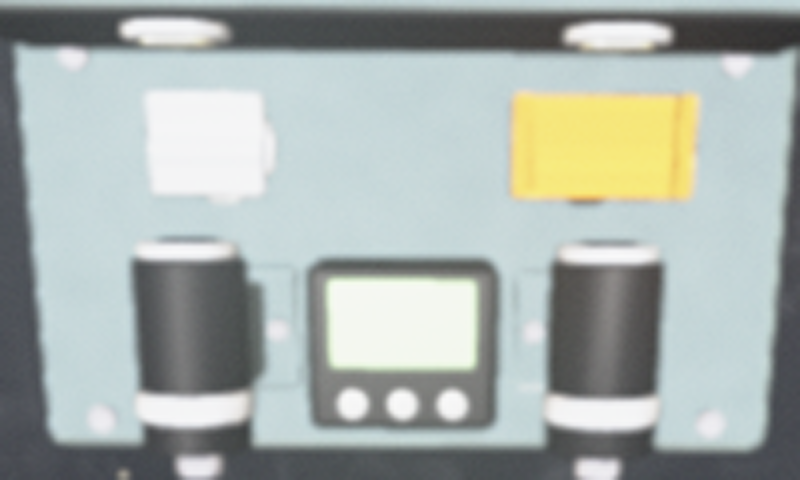

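Run:
```python
from h import *
import pickle
c=pickle.load(open('w2.pkl','rb'))
f=lambda p,z:ray('wrist',(p[0]/4+170-.4,p[1]/4+75-.4),z,c)
def rep(n,pts,z):
    s=np.array([f(p,z) for p in pts]); d=s[0]+s[3]-s[1]-s[2]; e=s[0]+s[1]-s[2]-s[3]
    print(n,s.mean(0).round(1),'y-size',np.hypot(*d[:2]).round(1)/2,'x-size',np.hypot(*e[:2]).round(1)/2,'yaw',np.degrees(np.arctan2(d[1],d[0])).round(2)-90)
    return s.mean(0)
P=rep('ped',[(145,92),(263,92),(266,193),(151,195)],40)
N=rep('nest',[(513,92),(698,94),(693,200),(513,199)],51)
print(np.hypot(*(P-N)[:2]), np.degrees(np.arctan2((P-N)[1],(P-N)[0]))-90)
g=lambda p,z:ray('wrist',(p[0]/1.42,p[1]/1.42),z,c)
rep('lamp',[(204,10),(557,13),(550,115),(212,109)],80)
A=g((303,118),64);B=g((461,120),64);print('lens',A,B)
D=(f((185,250),64),f((608,252),64));d=D[0]-D[1];print('barrel',D,np.hypot(*d[:2]),np.degrees(np.arctan2(d[1],d[0]))-90)
# tip of held block
T=np.array(c['pose']);R=T[:3,:3]
tcp=np.array([473.6,115.2,196.8]);u=np.array([np.cos(np.radians(-10.26)),np.sin(np.radians(-10.26)),0]);v=np.array([-u[1],u[0],0])
for k in (40,42,44,46): print(k,[ (proj('wrist',tcp+10*u+s*12*v-[0,0,k],c)*1.42).round(0) for s in(1,-1)],[ (proj('wrist',tcp-10*u+s*12*v+[0,0,80-k],c)*1.42).round(0) for s in(1,-1)])
```

```text
ped [564.9 157.1  40. ] y-size 26.65 x-size 22.1 yaw -9.719999999999999
nest [548.   68.9  51. ] y-size 40.25 x-size 22.25 yaw -10.64
89.79471417193514 -10.851866441696615
lamp [570.8 112.8  80. ] y-size 66.85 x-size 18.1 yaw -10.89
lens [585.13329316 153.8488718   64.        ] [567.96010828  64.35018368  64.        ]
barrel (array([543.01924199, 162.23239976,  64.        ]), array([526.48901392,  72.72298345,  64.        ])) 91.02298636626597 -10.463259613376735
40 [array([376., 325.]), array([432., 325.])] [array([360., 502.]), array([451., 502.])]
42 [array([376., 324.]), array([431., 324.])] [array([361., 496.]), array([450., 496.])]
44 [array([377., 322.]), array([431., 322.])] [array([362., 491.]), array([449., 491.])]
46 [array([377., 321.]), array([431., 321.])] [array([362., 485.]), array([449., 485.])]
```

Call:
{"name": "servo_tool", "arguments": {"xyz": [[25,11,0],[58,27,0],[80,37,0],[91,41.6,0],[91,41.6,0],[91,41.6,-15],[91,41.6,-35],[91,41.6,-50]], "roll": [0,0,-0.006,-0.006,-0.006,-0.006,-0.006,-0.006]}}

```text
time_s: 5.45
tool_pos: [563.7, 156.1, 145.8]
orientation: [0.0, 0.996, -0.093, -0.001]
wrist_force: [-0.8, 0.1, 0.6]
gripper_width: 23.8
```

Call:
{"name": "servo_tool", "arguments": {"xyz": [[0,0,-15],[0,0,-30],[0,0,-42],[0,0,-50],[0,0,-54],[0,0,-54]], "roll": [0,0,0,0,0,0]}}

```text
time_s: 5.95
tool_pos: [564.0, 156.9, 92.4]
orientation: [0.0, 0.996, -0.092, -0.001]
wrist_force: [0.5, 0.1, -0.0]
gripper_width: 23.6
```

Run:
```python
from h import *
import pickle
c=robot.get_calibration('wrist');im=snap('wrist','w3.png');pickle.dump(c,open('w3.pkl','wb'))
t=snap('scene','s3.png')
a=cv2.resize(im[100:400,120:440],None,fx=1.25,fy=1.25,interpolation=cv2.INTER_CUBIC)
b=cv2.resize(t[180:300,170:300],(400,375),interpolation=cv2.INTER_CUBIC)
cv2.imwrite('pics/w3b.png',np.hstack([a,b]))
s=robot.read_state();print(s['tool_pos'],s['orientation'],s['gripper_width'],s['wrist_force'])
```

```text
[564.84561427 157.35279694  93.59228721] [-2.88015607e-05  9.95740949e-01 -9.21945170e-02  3.65607677e-04] 23.4880656466274 [-0.41921284  0.25190425  0.11341396]
```

View pics/w3b.png

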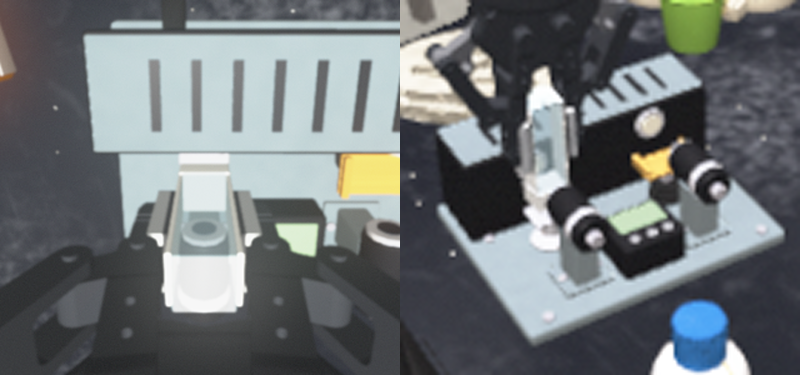

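The block hangs upright over the pedestal and clear of the lamp house and barrels. I'll lower it slowly while watching the force.

Call:
{"name": "servo_tool", "arguments": {"xyz": [[0,0,-2.5],[0,0,-5],[0,0,-7],[0,0,-8]], "roll": [0,0,0,0]}}

```text
time_s: 6.38
tool_pos: [564.5, 157.7, 84.9]
orientation: [0.0, 0.996, -0.092, -0.0]
wrist_force: [-0.2, -0.8, -0.3]
gripper_width: 23.6
```

Call:
{"name": "servo_tool", "arguments": {"xyz": [[0,0,-0.5],[0,0,-1],[0,0,-1]], "roll": [0,0,0]}}

```text
time_s: 6.63
tool_pos: [564.6, 157.7, 83.9]
orientation: [0.0, 0.996, -0.092, -0.0]
wrist_force: [-0.2, -0.3, -0.5]
gripper_width: 23.8
```

Call:
{"name": "servo_tool", "arguments": {"xyz": [[0,-0.5,-0.5],[0,-0.5,-1],[0,-0.5,-1]], "roll": [0,0,0]}}

```text
time_s: 6.88
tool_pos: [564.7, 157.1, 83.2]
orientation: [0.0, 0.996, -0.092, 0.0]
wrist_force: [-0.6, -0.3, 1.3]
gripper_width: 23.8
```

Call:
{"name": "servo_tool", "arguments": {"xyz": [[0,0,-0.5],[0,0,-1],[0,0,-1]], "roll": [0,0,0]}}

```text
time_s: 7.13
tool_pos: [564.7, 157.1, 83.2]
orientation: [0.0, 0.996, -0.092, 0.0]
wrist_force: [-3.3, -0.8, 8.8]
gripper_width: 23.7
```

Call:
{"name": "servo_tool", "arguments": {"xyz": [[0,0,0.7],[0,0,0.7]], "roll": [0,0]}}

```text
time_s: 7.3
tool_pos: [564.8, 157.2, 83.2]
orientation: [-0.0, 0.996, -0.092, 0.0]
wrist_force: [-1.4, -0.4, 4.8]
gripper_width: 23.5
```

Call:
{"name": "servo_tool", "arguments": {"xyz": [[0,0,0],[0,0,0],[0,0,0],[0,0,0],[0,0,0]], "roll": [0,0,0,0,0], "hand": 50}}

```text
time_s: 7.72
tool_pos: [564.5, 157.2, 82.5]
orientation: [0.0, 0.996, -0.092, -0.0]
wrist_force: [1.1, -0.0, 0.6]
gripper_width: 42.4
```

Call:
{"name": "servo_tool", "arguments": {"xyz": [[0,0,5],[0,0,15],[0,0,35],[0,0,60],[0,0,90],[0,0,120],[0,0,120]], "roll": [0,0,0,0,0,0,0]}}

```text
time_s: 8.3
tool_pos: [567.5, 157.7, 210.4]
orientation: [-0.001, 0.996, -0.092, 0.006]
wrist_force: [1.0, -0.9, 0.3]
gripper_width: 43.0
```

Run:
```python
from h import *
import pickle
c=robot.get_calibration('wrist');im=snap('wrist','w4.png');pickle.dump(c,open('w4.pkl','wb'))
t=snap('scene','s4.png')
a=cv2.resize(im[60:360,120:440],None,fx=1.25,fy=1.25,interpolation=cv2.INTER_CUBIC)
b=cv2.resize(t[180:300,170:300],(400,375),interpolation=cv2.INTER_CUBIC)
cv2.imwrite('pics/w4b.png',np.hstack([a,b]))
s=robot.read_state();print(s['tool_pos'],s['orientation'],s['gripper_width'],s['wrist_force'])
```

```text
[565.23424003 157.30730616 204.90850089] [-4.19348378e-04  9.95761133e-01 -9.19553344e-02  1.95114289e-03] 42.776754661556645 [ 0.19036732 -0.17060617 -0.65416353]
```

View pics/w4b.png

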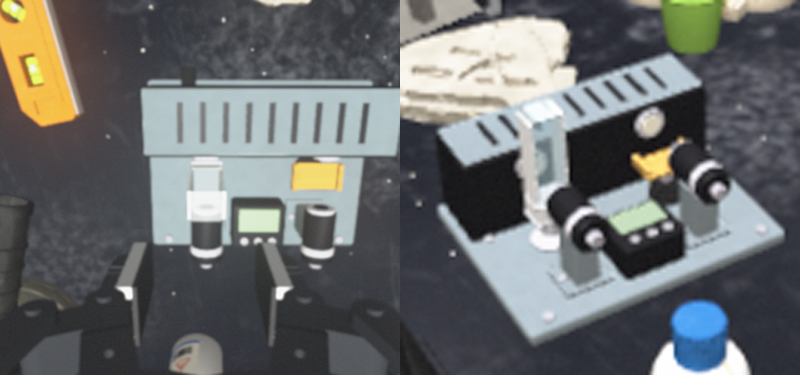

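The clear block stands upright and square on the pedestal and has been released. Next is amber.

Call:
{"name": "servo_tool", "arguments": {"xyz": [[0,-20,0],[0,-55,0],[0,-95,0],[1,-135,0],[1,-175,0],[2,-215,0],[2,-255,0],[3,-295,0]], "roll": [0,0,-0.03,-0.06,-0.09,-0.12,-0.15,-0.168]}}

```text
time_s: 9.07
tool_pos: [566.5, -139.5, 201.6]
orientation: [-0.0, 0.984, -0.176, -0.001]
wrist_force: [0.8, -0.4, -0.3]
gripper_width: 42.6
```

Call:
{"name": "servo_tool", "arguments": {"xyz": [[0,-40,0],[0,-80,-5],[0,-110,-15],[0,-128,-25],[0,-136,-35],[0,-138,-45],[0,-138,-50],[0,-138,-50]], "roll": [0,0,0,0,0,0,0,0]}}

```text
time_s: 9.73
tool_pos: [567.1, -273.5, 150.7]
orientation: [-0.001, 0.985, -0.174, -0.002]
wrist_force: [0.3, -0.0, -0.2]
gripper_width: 42.2
```

Call:
{"name": "servo_tool", "arguments": {"xyz": [[0,0,0],[0,0,0]], "roll": [0,0]}}

```text
time_s: 9.9
tool_pos: [568.2, -274.5, 153.4]
orientation: [0.0, 0.985, -0.174, 0.0]
wrist_force: [0.3, -0.2, 0.2]
gripper_width: 42.9
```

Call:
{"name": "servo_tool", "arguments": {"xyz": [[0.3,-1.2,-15],[0.3,-1.2,-35],[0.3,-1.2,-55],[0.3,-1.2,-75],[0.3,-1.2,-90],[0.3,-1.2,-99],[0.3,-1.2,-102.5],[0.3,-1.2,-102.5]], "roll": [-0.003,-0.003,-0.003,-0.003,-0.003,-0.003,-0.003,-0.003]}}

```text
time_s: 10.57
tool_pos: [568.1, -276.6, 50.2]
orientation: [-0.0, 0.984, -0.176, -0.0]
wrist_force: [-0.6, 0.1, -0.4]
gripper_width: 42.8
```

Call:
{"name": "servo_tool", "arguments": {"xyz": [[0,0,0]], "roll": [0]}}

```text
time_s: 10.65
tool_pos: [568.6, -277.1, 51.3]
orientation: [0.0, 0.984, -0.176, 0.001]
wrist_force: [0.3, 1.3, 0.4]
gripper_width: 42.7
```

Call:
{"name": "servo_tool", "arguments": {"xyz": [[0,0,0],[0,0,0],[0,0,0],[0,0,0],[0,0,0],[0,0,0],[0,0,0],[0,0,0]], "roll": [0,0,0,0,0,0,0,0], "hand": 15, "force": 30}}

```text
time_s: 11.32
tool_pos: [568.6, -277.3, 51.4]
orientation: [0.0, 0.984, -0.177, 0.001]
wrist_force: [0.3, 1.5, 5.5]
gripper_width: 23.5
```

Call:
{"name": "servo_tool", "arguments": {"xyz": [[0,0,4],[0,0,14],[0,0,34],[0,0,60],[0,0,86],[0,0,110],[0,0,128],[0,0,136]], "roll": [0,0,0,0,0,0,0,0]}}

```text
time_s: 11.98
tool_pos: [568.7, -277.6, 190.0]
orientation: [0.001, 0.984, -0.177, 0.002]
wrist_force: [-0.3, -0.5, -0.9]
gripper_width: 23.3
```

Call:
{"name": "servo_tool", "arguments": {"xyz": [[-1,15,1],[-2,45,2],[-5,82,2],[-8,120,2],[-10,158,2],[-12,196,2],[-14,234,2],[-17,272,2]], "roll": [0,0,0.03,0.06,0.09,0.12,0.15,0.164]}}

```text
time_s: 12.65
tool_pos: [549.3, -2.4, 187.0]
orientation: [-0.0, 0.996, -0.095, -0.001]
wrist_force: [0.1, 1.0, -0.1]
gripper_width: 23.5
```

Call:
{"name": "servo_tool", "arguments": {"xyz": [[-2,35,0],[-3,55,0],[-4,67,0],[-4,73,0],[-4,74,0],[-4,74,0],[-4,74,0],[-4,74,0]], "roll": [0,0,0,0,0,0,0,0]}}

```text
time_s: 13.32
tool_pos: [547.0, 67.7, 188.1]
orientation: [0.0, 0.995, -0.096, -0.0]
wrist_force: [0.5, -0.2, -0.2]
gripper_width: 23.6
```

Run:
```python
from h import *
s=robot.read_state();print(s['time_s'],s['tool_pos'],s['orientation'],s['gripper_width'],s['wrist_force'])
```

```text
13.3167 [547.0284397   67.734914   188.06663898] [ 1.61378495e-04  9.95350711e-01 -9.63167990e-02 -1.02829316e-04] 23.59910563987308 [ 0.47530621 -0.1744019  -0.15574395]
```

Call:
{"name": "servo_tool", "arguments": {"xyz": [[0.9,1.1,-12],[0.9,1.1,-30],[0.9,1.1,-48],[0.9,1.1,-64],[0.9,1.1,-77],[0.9,1.1,-86],[0.9,1.1,-90],[0.9,1.1,-90]], "roll": [0.008,0.008,0.008,0.008,0.008,0.008,0.008,0.008]}}

```text
time_s: 13.98
tool_pos: [547.6, 69.5, 97.5]
orientation: [0.0, 0.996, -0.092, -0.001]
wrist_force: [-0.7, -0.6, -0.1]
gripper_width: 23.4
```

Run:
```python
from h import *
im=snap('wrist','w5.png')
t=snap('scene','s5.png')
a=cv2.resize(im[100:400,120:440],None,fx=1.25,fy=1.25,interpolation=cv2.INTER_CUBIC)
b=cv2.resize(t[180:300,170:300],(400,375),interpolation=cv2.INTER_CUBIC)
cv2.imwrite('pics/w5b.png',np.hstack([a,b]))
s=robot.read_state();print(s['tool_pos'],s['orientation'],s['gripper_width'],s['wrist_force'])
```

```text
[548.25967644  69.80543468  98.77661982] [ 1.72082595e-05  9.95787984e-01 -9.16846048e-02  4.73032225e-04] 23.817810155688562 [-0.49375518  0.08407587 -0.24358146]
```

View pics/w5b.png

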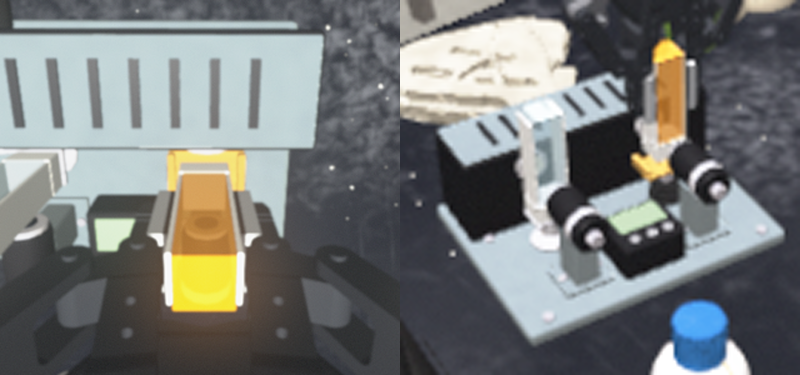

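The block is centred between the cheeks (foot about 178–232, nest about 168–247), and the reference still stands. Lowering it now.

Call:
{"name": "servo_tool", "arguments": {"xyz": [[0,-0.7,-2],[0,-0.7,-4],[0,-0.7,-6],[0,-0.7,-7],[0,-0.7,-7]], "roll": [0,0,0,0,0]}}

```text
time_s: 14.5
tool_pos: [547.6, 69.5, 91.0]
orientation: [0.0, 0.996, -0.091, -0.0]
wrist_force: [-0.6, 0.3, -0.7]
gripper_width: 23.4
```

Call:
{"name": "servo_tool", "arguments": {"xyz": [[0,0,-0.5],[0,0,-1],[0,0,-1.5],[0,0,-2],[0,0,-2]], "roll": [0,0,0,0,0]}}

```text
time_s: 14.92
tool_pos: [547.8, 69.4, 89.3]
orientation: [0.0, 0.996, -0.091, 0.0]
wrist_force: [-0.1, 0.1, 0.6]
gripper_width: 23.6
```

Call:
{"name": "servo_tool", "arguments": {"xyz": [[0,0,-0.5],[0,0,-1],[0,0,-1.5],[0,0,-2],[0,0,-2]], "roll": [0,0,0,0,0]}}

```text
time_s: 15.33
tool_pos: [547.9, 69.4, 87.2]
orientation: [0.0, 0.996, -0.091, 0.0]
wrist_force: [-0.1, 0.1, 2.3]
gripper_width: 23.3
```

Call:
{"name": "servo_tool", "arguments": {"xyz": [[0,0,-0.6],[0,0,-1.2],[0,0,-1.8],[0,0,-2.4],[0,0,-3],[0,0,-3],[0,0,-3]], "roll": [0,0,0,0,0,0,0]}}

```text
time_s: 15.92
tool_pos: [547.9, 69.4, 84.3]
orientation: [0.0, 0.996, -0.091, 0.0]
wrist_force: [-0.3, 0.5, 2.4]
gripper_width: 23.5
```

Call:
{"name": "servo_tool", "arguments": {"xyz": [[0,0,-0.4],[0,0,-0.8],[0,0,-1.2],[0,0,-1.5],[0,0,-1.5],[0,0,-1.5],[0,0,-1.5]], "roll": [0,0,0,0,0,0,0]}}

```text
time_s: 16.5
tool_pos: [547.8, 69.4, 82.8]
orientation: [0.0, 0.996, -0.091, 0.0]
wrist_force: [-1.1, 0.2, 4.2]
gripper_width: 23.5
```

Run:
```python
from h import *
im=snap('wrist','w6.png')
t=snap('scene','s6.png')
a=cv2.resize(im[100:400,120:440],None,fx=1.25,fy=1.25,interpolation=cv2.INTER_CUBIC)
b=cv2.resize(t[180:300,170:300],(400,375),interpolation=cv2.INTER_CUBIC)
cv2.imwrite('pics/w6b.png',np.hstack([a,b]))
for _ in range(4):
    robot.camera('top');s=robot.read_state();print(s['time_s'],s['tool_pos'],s['orientation'],s['gripper_width'],s['wrist_force'])
```

```text
16.65 [547.84992565  69.38554715  82.76305014] [ 2.21462553e-05  9.95807514e-01 -9.14734329e-02  7.14234547e-05] 23.325639852392932 [-0.72248626  0.00556829  3.93606992]
16.7 [547.86092332  69.38659979  82.75260711] [ 3.60753712e-05  9.95807983e-01 -9.14683104e-02  9.19921514e-05] 23.856344697724637 [0.78585885 0.94636889 3.67156317]
16.75 [547.83331187  69.38539966  82.72653827] [ 3.79970554e-05  9.95807131e-01 -9.14776228e-02  4.28318222e-05] 23.71623867425822 [ 0.48747553 -0.23773359  4.33626365]
16.8 [547.86229975  69.39308119  82.73263929] [ 2.92304363e-05  9.95808014e-01 -9.14679949e-02  7.19660491e-05] 23.548968033132684 [-0.43745476  1.41975292  3.1005038 ]
```

View pics/w6b.png

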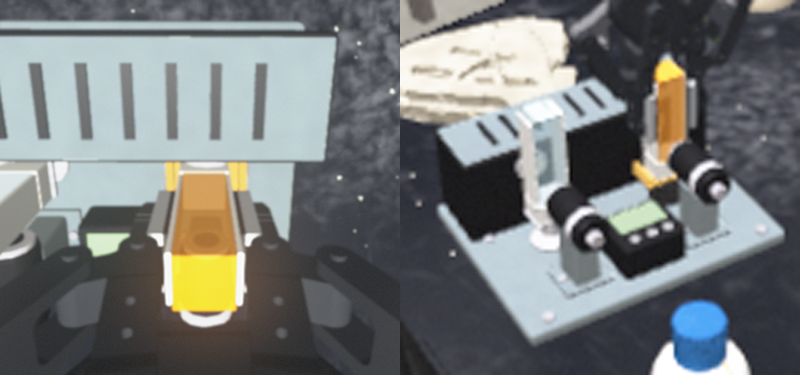

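Call:
{"name": "servo_tool", "arguments": {"xyz": [[0,0,-0.2],[0,0,-0.4],[0,0,-0.4],[0,0,-0.4]], "roll": [0,0,0,0]}}

```text
time_s: 17.13
tool_pos: [547.9, 69.4, 82.3]
orientation: [0.0, 0.996, -0.091, 0.0]
wrist_force: [1.0, 0.1, 4.4]
gripper_width: 23.4
```

Run:
```python
from h import *
F=[]
for _ in range(20):
    robot.camera('scene');s=robot.read_state();F.append(np.r_[s['wrist_force'],s['tool_pos'],s['gripper_width']])
print(s['time_s'],np.mean(F,0).round(2),np.std(F,0).round(2))
```

```text
18.1333 [2.0000e-02 4.7000e-01 4.2200e+00 5.4784e+02 6.9390e+01 8.2330e+01
 2.3660e+01] [0.45 0.57 0.47 0.01 0.01 0.01 0.15]
```

```bash
python3 -c "
from station import robot
print(robot.hand_in())"
```

```text
the job is handed in; nothing more can be done
None
```

The job is handed in. The clear reference block stands released on the left pedestal. The amber block is in the right-hand nest, still gripped and pressed down.

- **Reference:** the pictures after release show it upright and square on the pedestal. It was gripped and set down by its frosted faces only.
- **Amber block:** the last picture, taken before a final 0.4 mm press, shows it upright between the nest's cheeks, in line with the comparator to within about half a degree. It is gripped on its frosted faces at 30 N, with the jaws at about 23.7 mm.
- **Plunger travel:** the two checks differ slightly. The tool height gives about 7.0 mm pressed, while the averaged wrist force (4.2 N plus about 0.4 N for the block's weight) gives about 6.3 mm. Both lie between the 5 mm reading point and the 8 mm stop.
- **Everything else:** I touched no other objects on purpose, but did not check them all in a closing picture. The run took about 18 s, and the highest wrist force reported after a move was about 9 N.

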